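Clamp an angle bracket and lock the collar lever

TASK

The aluminium angle bracket stands on its short leg: tip it over so that it rests on its long leg, and set it in the bed of the blue clamping fixture, long leg flat between the rails with its end towards the jaw, short leg upright at the end stop. Then clamp it: lift the lever's orange lockout collar while the lever is still short of the yellow gate teeth, and holding it up, push the lever over past the teeth to its far end, so that the jaw closes on the bracket, and let the collar drop fully down behind the teeth. Never force the lever through with the collar down, and leave the calculator, tape roll, dropper bottle and petri dish where they are.

Things in the scene. Friction and masses are not known exactly. Their poses are not given: they have to be found in the camera images.
- fixture: Clamping fixture, fixed to the counter; its place varies. Blue base plate 115 (x) x 270 (y) x 12 mm; origin: centre of its underside, z up. The +y half is the bed (z 12). At -y a grey lever housing, 44 mm wide, 58 high, with a quadrant rim 30 mm wide (y -117 to -33 mm) up to 111 mm high. Between them a steel jaw, 34 mm wide, its top 34 mm above the counter.
- bed_corner (a point): Point on the bed at the foot of the end stop's face, midway between the rails: fixture frame (0, 110, 12) mm. The bracket's outer corner belongs here. Steel rails 7 mm high run along y from 38 to 110 mm, 48 mm apart inside; the steel end stop (y 110 to 122 mm, 56 mm wide) rises 19 mm above the bed.
- bed_toe (a point): Point on the bed where the end of the bracket's long leg belongs: fixture frame (0, 20, 12) mm, 90 mm from bed_corner towards the jaw. Low steel guides (24 mm above the counter) stand beside the jaw, at y -40 to -10 mm, clear of the bracket.
- lever_pivot (a point): Point on the lever's hinge axis: fixture frame (0, -75, 35) mm; the axis runs along the fixture's x. The lever drives the jaw, 34 mm per rad.
- lever (a joint): Lever angle: at 0 it leans 0.42 rad away from the bed (to the fixture's -y), at 0.42 it is upright, at 0.84 (far end, clamped) it leans 0.42 rad towards the bed. Starts at 0 to 0.1. It stays where left; 2 to 4 N at the collar moves it. With the collar down it is stopped by yellow gate teeth at about 0.14; a lifted collar can drop again from about 0.76 on.
- collar (a joint): Height of the orange lockout collar on the lever's stem above its rest: 0 down, 0.013 m fully up. It must be 0.010 or more up to clear the gate teeth. A spring pushes it down with 3 N at rest, 5 N when fully up.
- collar_grip (a point): Gripping point on the axis of the orange collar, moves with it: a ribbed cylinder 30 mm in diameter that reaches 22 mm below and 14 mm above this point along the stem. Collar down, the point is 102 mm from the pivot and the knob's top 45 mm above it. Grip along the hinge axis (fixture x); 20 N of squeeze or more holds it.
- lever_knob (a point): Centre of the top of the lever's flat black knob (23 mm wide), 147 mm from the pivot along the 10 mm steel stem; the stem points from the pivot to here.
- jaw (a joint): Jaw travel towards the bed, 0 open to 0.0285 m clamped, driven by the lever. Its face pushes the end of the bracket's long leg, leaving 1.5 mm of play at the end; its 12 mm lip then reaches over the leg, 4 mm above it. Open, the lip's tip is 18 mm from bed_toe: a bracket set down up to 10 mm short of the end stop is pushed home.
- bracket: Loose aluminium angle bracket, about 120 g: two legs 8 mm thick, 40 mm wide (its y). Origin: middle of the outer corner edge; short leg 55 mm along its x, long leg 90 mm along its z. Starts standing on the short leg. Pushed high on the long leg towards its -x it tips about the corner and past 0.42 rad falls onto the long leg. In the bed its x points up, its z along the fixture's -y.
- bracket_toe (a point): Middle of the outer edge at the end of the bracket's long leg: (0, 0, 90) mm in the bracket's frame. Lifted by its upright short leg the bracket hangs off-centre: in a weak grip (25 N) the long leg droops and the corner swings towards the end stop; 45 N across the 40 mm width holds it.
- calculator: Pocket calculator, 112x68x16 mm, bystander. Origin: centre of its underside.
- tape_roll: Roll of beige tape lying flat, 69 mm across, 18 mm high, bystander. Origin: centre of its underside.
- bottle_drop: Small white dropper bottle with light blue cap, 28 mm across, 58 mm high, bystander. Origin: centre of its underside.
- dish_1: Clear petri dish, 58 mm across, 12 mm high, bystander. Origin: centre of its underside.
Mind the look-alikes: they are no part of the job. Leave any red look-alike of the bracket alone.

How it is judged:
On the way, in this order (a step that is already met when the one before it is completed fails the run):
1. the bracket lies in the bed on its long leg, let go, the lever still open (angle between bracket's own x axis and vertical below 0.08 rad and distance between bracket and bed_corner below 0.016 m and distance between bracket_toe and bed_toe below 0.016 m and contact force between bracket and the fingers below 0.1 N and value of joint lever below 0.25 rad), for 0.2 s.
2. the collar is lifted with the lever still short of the gate teeth (value of joint collar above 0.009 m and value of joint lever below 0.25 rad), for 0.05 s.
3. the lever is past the gate teeth (value of joint lever above 0.74 rad), for 0.05 s.
At the end, for the whole second after the job is handed in: The lever is at its clamped end (above 0.73 rad) with the collar down behind the teeth (under 3 mm), and the bracket is at rest flat on its long leg in the bed (its short leg upright within 0.08 rad), its outer corner within 9 mm of bed_corner and its long leg's end within 9 mm of bed_toe (value of joint lever above 0.73 rad and value of joint collar below 0.003 m and angle between bracket's own x axis and vertical below 0.08 rad and distance between bracket and bed_corner below 0.009 m and distance between bracket_toe and bed_toe below 0.009 m and linear speed of bracket below 0.02 m/s); the robot touches nothing.
It fails at once if the lever is forced into the gate with the collar down (value of joint lever between 0.3 and 0.66 rad and value of joint collar below 0.006 m).
It fails at once if a bystander (calculator, tape roll, dropper bottle, petri dish) is moved more than 25 mm (distance of any of calculator, tape_roll, bottle_drop, dish_1 from where it was at the start of the episode above 0.025 m).
It also fails if it takes over 64 s, if anything falls off the work surface, if the arm or the gripper's body presses on something with over 40 N, if the wrist force passes 120 N, or if a joint passes its speed limit or range.

ROBOT

A 6-joint arm with a two-finger parallel gripper is mounted at the origin on a cart in front of the work surface, level with it; the furniture and walls round the work are solid. World frame = base frame: x ahead of the robot, y to its left, z up, the work surface at z = 0. Lengths are in m, angles in rad, forces in N, time in s.
With the tool pointing down it reaches from about 0.3 to 0.875 m from the base axis. Payload 6.4 kg.
Tool frame: the origin (TCP) lies between the finger pads; the fingertips stand 19 mm ahead of it and the grasp point (between the pads) is the TCP (ctrl.tips_ahead is the z of the fingertips in the tool frame, in m); z points along the fingers, y is the line along which they close (so a half turn about z gives the same grasp; the last joint's range is limited). The gripper opens to 85 mm and grips with 20 to 120 N. Pads are 22 mm wide; open, the fingers measure 114 mm over their backs; the gripper's body (76 mm by 85 mm) begins 54 mm behind the grasp point. The pads swing forward as they close: fully open they stand 13 mm farther back than shut.
Start: joints at [0.914, 0.181, 1.607, -0, 1.354, -0.206], TCP at [0.251, 0.518, 0.25] pointing down, gripper open.
Joint ranges: [-2.99, 2.99], [-0.89, 2.07], [0.3, 2.58], [-1.14, 4.28], [0, 2.63], [-3.12, 3.12]. Speed limits (rad/s): [2.57, 2.57, 3.01, 3.14, 3.14, 3.14].

INTERFACE

Orientations are given as a unit quaternion [w, x, y, z].
In Python, from bench import readout, vision, ctrl gives the robot as it stands.
- The arm moves only by the tool play_rows, never from a script. Its arguments are lists of equal length, an entry for each row: "xyz": the shift along the tool's x, y, z in mm, a list of three; "rot": the turn, a rotation vector about the tool's x, y, z in rad, a list of three; "grip": the opening, from 0 (shut) to 1 (fully open). In form: {"xyz": [[x, y, z], ...], "rot": [[rx, ry, rz], ...], "grip": [grip, ...]}. A call has exactly 10 rows; each row is the pose to reach, as a shift and turn from the pose commanded when the call began, along the tool's axes at that moment; what a row does not reach only later rows make up. A row lasts 1/8 s, in which the tool goes at most 62.5 mm and 10.7 degrees, less where a joint would pass 70% of its speed; a pose out of reach is approached as far as the arm can. A call with a gripper value outside its range is refused whole. The fingers move at their own pace and stop on an object; the grip force is fixed at half the most. Time passes only in rows, so rows that repeat a pose let the fingers close, or fill a call up. It gives the time, the measured TCP pose, the force, the opening and the grip force at its end, in the units of the state.
- readout.get_obs(): the state, without advancing time (a new reading comes with each control period).
- vision.camera(name): name is "scene" or "top" or "wrist"; returns a dict with "color" (400x640x3 uint8, red, green, blue), "depth" (400x640 float32, m along the optical axis (not along the pixel's ray), 0 where there is no reading), "camera_matrix" (3x3 intrinsics, pixels), "extrinsics" (4x4, takes a point from camera to world coordinates); the wrist camera has in their place "hand_eye" (4x4, takes a point from camera to tool coordinates, whose origin is the TCP and whose axes are the flange's). Camera axes: x right, y down, z forward; pixel columns grow to the right and rows downward; lengths in m; the calibration is good to about 2 mm. The wrist camera is an equidistant fisheye: a pixel r from the principal point sees the ray r / f radians off the axis. A picture is of the moment at which its call begins: read the wrist's pose just before it.
- ctrl.hand_in(): hands the job in; it is judged then, once.
The state is a dict: "time_s": time; "q": joint angles; "dq": joint speeds; "joint_efforts": joint torques, N m; "eef_pos": TCP position; "eef_rot": TCP orientation; "wrist_force": force on the tool from outside, world axes, zero at the start; "torque": the same for the moment, N m; "opening": opening from 0.0 (shut) to 1.0 (fully open); "grasp_force": force on a finger pad.
Only numpy, scipy, OpenCV 4.12 (cv2) and the standard library are available. Lean on these libraries where they do the work, as an engineer would, in place of code of your own. Each camera call takes 0.05 s, during which the arm holds its last target. There are 200 camera calls.

## Working session

There is one attempt and no reset: what is moved stays moved. The work goes in short steps, Python scripts to look and compute and a tool call to move; the robot and the scene stay as the last step left them, time stands still between calls to the robot, and variables do not carry over. Pictures are saved under pics/ and viewed, at most 13 in all, crops included, and the job is handed in when it is done.

Besides the shell and the picture viewer there is one more tool, called after "Emit:" as a command line: name --argument value ..., lists and objects as JSON in quotes. play_rows: Moves the arm, as the interface text tells. Its arguments: {"type":"object","properties":{"xyz":{"type":"array","items":{"type":"array","items":{"type":"number"}}},"rot":{"type":"array","items":{"type":"array","items":{"type":"number"}}},"grip":{"type":"array","items":{"type":"number"}}},"required":["xyz","rot","grip"]}

```bash
mkdir -p pics; cat > h.py <<'E'
import numpy as np,cv2
from bench import readout,vision,ctrl
from scipy.spatial.transform import Rotation as R
def cam(n):
    o=readout.get_obs();c=vision.camera(n);c['o']=o
    if n=='wrist':
        T=np.eye(4);w,x,y,z=o['eef_rot'];T[:3,:3]=R.from_quat([x,y,z,w]).as_matrix();T[:3,3]=o['eef_pos'];c['extrinsics']=T@c['hand_eye']
    np.savez('last_'+n,**{k:c[k] for k in('color','depth','camera_matrix','extrinsics')});return c
def load(n): return dict(np.load('last_%s.npz'%n))
def pts(c):
    K=c['camera_matrix'];v,u=np.mgrid[:400,:640];d=c['depth']
    P=np.stack([(u-K[0,2])/K[0,0]*d,(v-K[1,2])/K[1,1]*d,d],-1);E=c['extrinsics'];W=P@E[:3,:3].T+E[:3,3];W[d==0]=np.nan;return W
def atz(c,u,v,z):
    K=c['camera_matrix'];E=c['extrinsics'];r=E[:3,:3]@np.array([(u-K[0,2])/K[0,0],(v-K[1,2])/K[1,1],1]);o=E[:3,3];return o+r*(z-o[2])/r[2]
def save(n,im,box=None,s=1):
    if box: im=im[box[1]:box[3],box[0]:box[2]]
    cv2.imwrite('pics/'+n,cv2.resize(im[...,::-1],None,fx=s,fy=s,interpolation=cv2.INTER_CUBIC))
E
python3 - <<'E'
from h import *
a=cam('top');b=cam('scene')
save('a.png',np.vstack([a['color'],b['color']]),s=.75)
for c in(a,b): print(c['camera_matrix'],c['extrinsics'].round(3))
o=readout.get_obs();print(o)
E
```

```text
[[447.94687648   0.         310.2189121 ]
 [  0.         447.94687648 202.3333383 ]
 [  0.           0.           1.        ]] [[ 2.900e-02 -9.980e-01  4.700e-02  4.880e-01]
 [-1.000e+00 -2.900e-02  2.000e-03  7.700e-02]
 [-1.000e-03 -4.700e-02 -9.990e-01  1.496e+00]
 [ 0.000e+00  0.000e+00  0.000e+00  1.000e+00]]
[[513.16866496   0.         322.74197599]
 [  0.         513.16866496 198.50951487]
 [  0.           0.           1.        ]] [[-0.88  -0.199  0.432  0.008]
 [-0.475  0.398 -0.785  1.121]
 [-0.016 -0.896 -0.445  0.719]
 [ 0.     0.     0.     1.   ]]
{'time_s': 0.1, 'q': array([ 9.13726617e-01,  1.81505696e-01,  1.60792953e+00, -1.10956651e-05,
        1.35381120e+00, -2.06288983e-01]), 'dq': array([ 0.00123519, -0.00117164, -0.00255015, -0.00131404,  0.0017067 ,
        0.00148918]), 'joint_efforts': array([-3.69129630e-04, -4.45880985e+01, -3.52237308e+01, -2.78591924e-04,
        4.24679994e-03,  4.58540129e-06]), 'eef_pos': array([0.25018905, 0.51717936, 0.24944192]), 'eef_rot': array([-3.41046580e-04,  2.23485624e-01,  9.74706875e-01, -7.53297604e-04]), 'wrist_force': array([0.08250751, 0.48094371, 0.17477957]), 'torque': array([-0.00242861, -0.01677983, -0.033097  ]), 'grasp_force': 0.0, 'opening': 0.9982377514273109}
```

View pics/a.png

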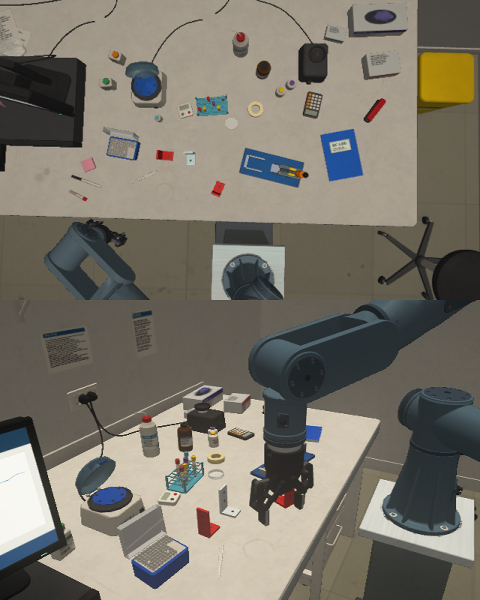

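The top view (shown at 0.75) has the blue fixture at about (272,167), with its orange lever to the right. There are three candidate brackets: an aluminium/white one at (190,158), a red one at (164,155) and a red one at (218,187). The aluminium one fits the description, so I'll confirm it in an enlarged crop.

```bash
python3 - <<'E'
from h import *
a=load('top');b=load('scene')
A=a['color'][180:270,225:425];A=cv2.resize(A,None,fx=4,fy=4,interpolation=cv2.INTER_CUBIC)
B=b['color'][220:310,230:430];B=cv2.resize(B,None,fx=2.5,fy=2.5,interpolation=cv2.INTER_CUBIC)
B=np.pad(B,((0,0),(0,A.shape[1]-B.shape[1]),(0,0)))
save('b.png',np.vstack([A,B]))
W=pts(a)
hsv=cv2.cvtColor(a['color'],cv2.COLOR_RGB2HSV)
print('bracket depth z'); print((W[198:226:2,240:266:2,2]*1000).round(0))
# fixture blue
m=(hsv[...,0]>100)&(hsv[...,0]<120)&(hsv[...,1]>120);m[:190]=0;m[260:]=0;m[:,:310]=0;m[:,420:]=0
P=W[m];P=P[abs(P[:,2]-.012)<.008];print(len(P))
r=cv2.minAreaRect((P[:,:2]*1000).astype(np.float32));print(r)
E
```

```text
bracket depth z
[[-2.  5.  2.  5.  1. -1.  0. -4.  2. -5. -2.  1.  3.]
 [ 2. -2.  3.  4. -4. -1. -2. -2.  6.  2.  4.  0. -5.]
 [ 6.  0. -3. 90. 91. 94. 89. 87. 86. -2. -1.  0. -2.]
 [ 3. -4.  0. 94. 88. 91. 93. 91. 90. 62. 11. -2. -2.]
 [ 2.  1. -2. -2.  2.  4.  8. 13.  6.  8.  7.  6. -2.]
 [ 6. -0. -6.  7.  2.  7.  4.  8.  5.  2. 12. -1. -3.]
 [-1.  0. -4. -0. -2. 11.  7.  5.  7. 16.  7.  1. -2.]
 [ 2. -1. -3. -2. -1.  8. 11. 10. 12.  8. 10.  1.  1.]
 [-8.  6.  5.  1.  4.  9.  3. 10. 13.  9. 16. -3.  4.]
 [ 0. -1.  5. -1. -4.  5. 12.  6. 10.  8.  5.  3. -4.]
 [ 9. -0.  4. -2.  4.  6.  3. 10.  9.  8. 11. -0.  0.]
 [-1.  1.  1. -3.  5.  3.  1.  1.  1. -5.  2.  3.  1.]
 [-0. -8. -2. -6.  5.  0.  1.  7.  0. -4. nan -0. -5.]
 [ 2.  2. -4.  5. -1.  1. -2. -9. -5.  2. -4. -6. -7.]]
1826
((493.5877380371094, -92.09925842285156), (265.56884765625, 111.03038787841797), 77.52236938476562)
```

View pics/b.png

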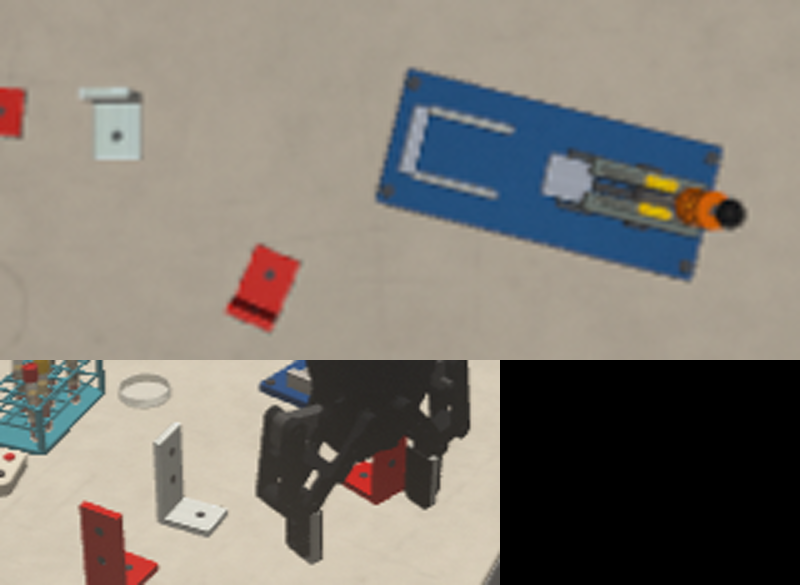

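The crop confirms it: the aluminium bracket at crop (80–140, 88–160) stands on its short leg, which points image-down (about world −x). The fixture corners are at crop (410,68), (721,147), (692,280) and (377,203), with the end stop on the left.

```bash
python3 - <<'E'
from h import *
a=load('top');f=lambda u,v,z:atz(a,225+u/4-.4,180+v/4-.4,z)[:2]*1000
C=np.array([f(*p,.012) for p in[(410,68),(721,147),(692,280),(377,203)]]);print('fix',C.round(1),C.mean(0))
e=(C[0]+C[3]-C[1]-C[2])/2;print('ydir len',np.linalg.norm(e),'yaw',np.arctan2(e[1],e[0])-np.pi/2,np.linalg.norm(C[0]-C[3]))
print('legtop',[f(*p,.09).round(1) for p in[(79,89),(129,87),(130,99),(80,101)]])
print('foot',[f(*p,.008).round(1) for p in[(95,160),(141,160),(141,103)]])
W=pts(a);P=W[195:225,240:266].reshape(-1,3);T=P[P[:,2]>.075];F=P[(P[:,2]<.015)]
r=cv2.minAreaRect((T[:,:2]*1000).astype(np.float32));print('legtop depth',r)
# rails/stop: collar orange, knob
hsv=cv2.cvtColor(a['color'],cv2.COLOR_RGB2HSV);m=(hsv[...,0]>5)&(hsv[...,0]<18)&(hsv[...,1]>180);m[:200]=0;m[250:]=0;m[:,:380]=0;m[:,420:]=0
print('orange',np.nanmedian(W[m],0),np.nanmax(W[m],0),np.nanmin(W[m],0))
b=load('scene');print(ctrl.tips_ahead)
# nearby objects in top: heights near bracket fall zone
E
```

```text
fix [[ 578.1   25.1]
 [ 520.  -234. ]
 [ 409.7 -212.1]
 [ 465.6   49.4]] [493.35120582 -92.89963555]
ydir len 266.4318432635229 yaw -0.21574344897726316 115.10428957576265
legtop [array([549.4, 287.3]), array([552.1, 248.1]), array([542.7, 247. ]), array([540. , 286.2])]
foot [array([494.5, 284.2]), array([495.6, 246. ]), array([542.9, 247.6])]
legtop depth ((546.5216674804688, 266.2349853515625), (6.747591972351074, 37.371063232421875), 1.837833285331726)
orange [ 0.47227472 -0.19055786  0.14110597] [ 0.48451661 -0.17882458  0.16858015] [ 0.45767488 -0.20754566  0.11442272]
0.019
```

```bash
cat >> h.py <<'E'
def go(p,yaw,tilt=0):
    """shift/turn in tool axes to TCP p (mm, world), tool y at world angle yaw, tool z down, tilted by tilt about tool y(+: finger dir toward +tool x)"""
    o=readout.get_obs();w,x,y,z=o['eef_rot'];C=R.from_quat([x,y,z,w])
    ty=np.array([np.cos(yaw),np.sin(yaw),0]);tz=np.array([0,0,-1.]);T=R.from_matrix(np.stack([np.cross(ty,tz),ty,tz],1))*R.from_rotvec([0,tilt,0])
    print('t',o['time_s'],'pos',(o['eef_pos']*1000).round(1),'F',o['wrist_force'].round(1),'open',round(o['opening'],3),'grasp',o['grasp_force'])
    print('xyz',C.inv().apply(np.array(p)-o['eef_pos']*1000).round(1),'rot',(C.inv()*T).as_rotvec().round(3))
E
python3 -c "
from h import *
go([503,266.5,190],1.62);go([503,266.5,90],1.62)"
```

```text
t 0.1 pos [250.2 517.2 249.4] F [0.1 0.5 0.2] open 0.998 grasp 0.0
xyz [-336.8 -115.4   59.5] rot [-0.002 -0.001 -0.5  ]
t 0.1 pos [250.2 517.2 249.4] F [0.1 0.5 0.2] open 0.998 grasp 0.0
xyz [-336.8 -115.2  159.5] rot [-0.002 -0.001 -0.5  ]
```

Emit:
play_rows --xyz '[[-56,-19,10],[-112,-38,20],[-168,-58,30],[-225,-77,40],[-281,-96,50],[-337,-115,60],[-337,-115,90],[-337,-115,125],[-337,-115,159],[-337,-115,159]]' --rot '[[0,0,-0.1],[0,0,-0.2],[0,0,-0.3],[0,0,-0.4],[0,0,-0.5],[0,0,-0.5],[0,0,-0.5],[0,0,-0.5],[0,0,-0.5],[0,0,-0.5]]' --grip '[0,0,0,0,0,0,0,0,0,0]'

```text
time_s: 1.35
eef_pos: [0.501, 0.2663, 0.0881]
eef_rot: [-0.004, -0.025, 1.0, -0.001]
wrist_force: [0.3, 0.3, -0.7]
opening: 0.0
grasp_force: 0.0
```

```bash
python3 -c "
from h import *
go([503,266.5,90],1.62)
c=cam('top');s=cam('scene')
save('c.png',np.hstack([c['color'][170:250,200:300],s['color'][210:290,250:350]]),s=4)"
```

```text
t 1.35 pos [501.  266.3  88.1] F [ 0.3  0.3 -0.7] open 0.0 grasp 0.0
xyz [-1.9  0.1 -1.9] rot [-0.002 -0.007 -0.   ]
```

View pics/c.png

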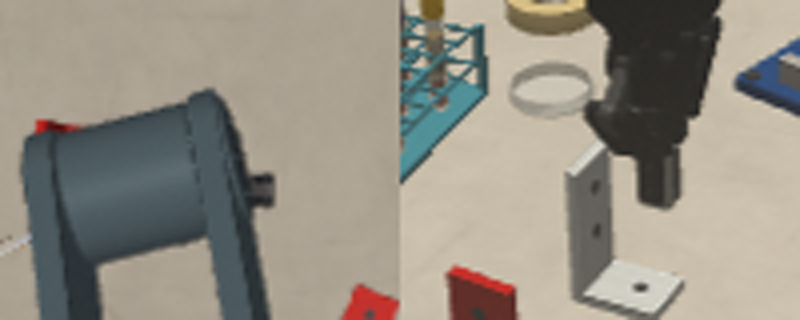

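Right pane: the closed fingers at (658,180) face the inner side of the bracket's long leg near its top, so I'll push toward +X.

Emit:
play_rows --xyz '[[-15,0,0],[-24,0,0],[-31,0,0],[-38,0,0],[-45,0,0],[-52,0,0],[-59,0,0],[-66,0,0],[-72,0,0],[-78,0,0]]' --rot '[[0,0,0],[0,0,0],[0,0,0],[0,0,0],[0,0,0],[0,0,0],[0,0,0],[0,0,0],[0,0,0],[0,0,0]]' --grip '[0,0,0,0,0,0,0,0,0,0]'

```text
time_s: 2.7
eef_pos: [0.582, 0.2711, 0.0913]
eef_rot: [-0.0, -0.025, 1.0, -0.0]
wrist_force: [-0.5, -0.3, 0.4]
opening: 0.001
grasp_force: 0.0
```

```bash
python3 -c "
from h import *
go([560,266.5,150],1.62)
s=cam('scene')
save('d.png',s['color'][190:300,230:350],s=5)"
```

```text
t 2.7 pos [582.  271.1  91.3] F [-0.5 -0.3  0.4] open 0.001 grasp 0.0
xyz [ 22.2  -3.5 -58.7] rot [-0. -0.  0.]
```

View pics/d.png

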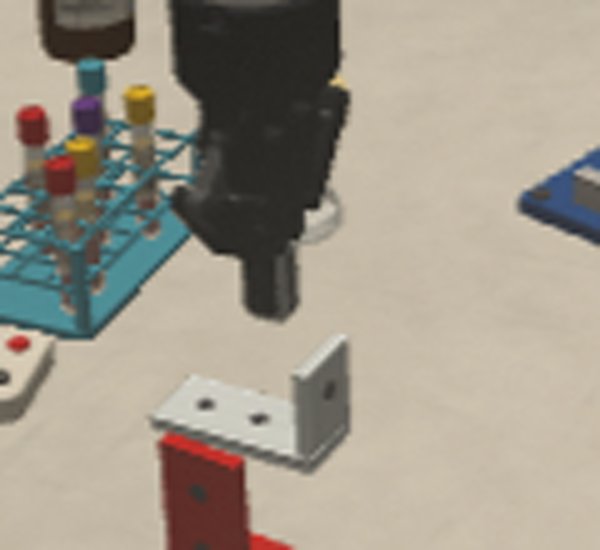

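The bracket now lies on its long leg with the short leg upright at crop (292–348, 335–470), clear of the red one in front of it. Next I measure it from the scene depth.

```bash
python3 - <<'E'
from h import *
s=load('scene');f=lambda u,v,z:(atz(s,230+u/5-.4,190+v/5-.4,z)[:2]*1000).round(1)
print('short top far/near (z55)',f(348,336,.055),f(292,378,.055),'outer corner far/near z0',f(348,440,0),f(312,474,0),'toe near z8',f(150,415,.008),'toe far z8',f(190,375,.008))
W=pts(s)[255:288,255:302].reshape(-1,3);P=W[(W[:,2]>.022)&(W[:,2]<.065)&(W[:,0]>.4)]
print(len(P),P.min(0),P.max(0),cv2.minAreaRect((P[:,:2]*1000).astype(np.float32)))
hsv=s['color'][255:288,255:302]
E
```

```text
short top far/near (z55) [555.4 247.4] [560.3 289.8] outer corner far/near z0 [553.8 254.1] [554.8 285.5] toe near z8 [644.  289.5] toe far z8 [646.  251.8]
164 [0.55271912 0.24291145 0.02209195] [0.56347012 0.29130143 0.05764434] ((556.848876953125, 267.2766418457031), (48.2659912109375, 10.765155792236328), 86.18714141845703)
```

```bash
python3 -c "
from h import *
go([560,268.5,120],1.6);go([560,268.5,44],1.6)"
```

```text
t 2.75 pos [582.8 271.1  91.4] F [-0.8 -0.8 -0.1] open -0.003 grasp 0.0
xyz [ 22.8  -1.4 -28.6] rot [0.    0.001 0.02 ]
t 2.75 pos [582.8 271.1  91.4] F [-0.8 -0.8 -0.1] open -0.003 grasp 0.0
xyz [22.9 -1.5 47.4] rot [0.    0.001 0.02 ]
```

Emit:
play_rows --xyz '[[12,-1,-30],[23,-1,-30],[23,-1,-30],[23,-1,-30],[23,-1,-10],[23,-1,15],[23,-1,35],[23,-1,47],[23,-1,47],[23,-1,47]]' --rot '[[0,0,0.02],[0,0,0.02],[0,0,0.02],[0,0,0.02],[0,0,0.02],[0,0,0.02],[0,0,0.02],[0,0,0.02],[0,0,0.02],[0,0,0.02]]' --grip '[0.75,0.75,0.75,0.75,0.75,0.75,0.75,0.75,0.75,0.75]'

```text
time_s: 4.0
eef_pos: [0.5594, 0.2691, 0.045]
eef_rot: [0.001, -0.015, 1.0, 0.0]
wrist_force: [0.1, -0.8, 1.5]
opening: 0.747
grasp_force: 0.0
```

```bash
python3 -c "
from h import *
go([560,268.5,44],1.6)
s=cam('scene')
save('e.png',s['color'][190:300,230:350],s=5)"
```

```text
t 4.0 pos [559.4 269.1  45. ] F [ 0.1 -0.8  1.5] open 0.747 grasp 0.0
xyz [-0.6 -0.6  1. ] rot [ 0.     0.001 -0.   ]
```

View pics/e.png

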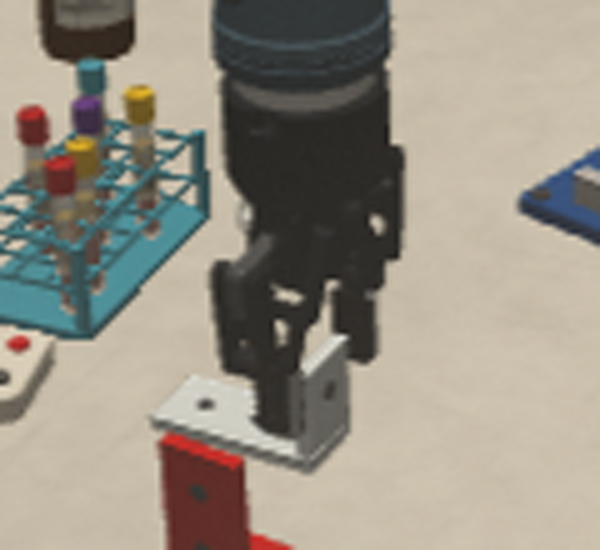

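The near finger at (275,400) and the far finger at (362,330) straddle the short leg, so I'll close and lift.

Emit:
play_rows --xyz '[[0,0,0],[0,0,0],[0,0,0],[0,0,0],[0,0,0],[0,0,0],[0,0,-5],[0,0,-25],[0,0,-55],[0,0,-65]]' --rot '[[0,0,0],[0,0,0],[0,0,0],[0,0,0],[0,0,0],[0,0,0],[0,0,0],[0,0,0],[0,0,0],[0,0,0]]' --grip '[0.3,0.3,0.3,0.3,0.3,0.3,0.3,0.3,0.3,0.3]'

```text
time_s: 5.3
eef_pos: [0.5603, 0.2694, 0.1124]
eef_rot: [0.002, -0.015, 1.0, 0.001]
wrist_force: [-0.5, -0.1, -0.8]
opening: 0.454
grasp_force: 60.4
```

```bash
python3 -c "
from h import *
go([500,20,110],-0.196)
s=cam('scene')
save('f.png',s['color'][180:300,220:360],s=4)"
```

```text
t 5.3 pos [560.3 269.4 112.4] F [-0.5 -0.1 -0.8] open 0.454 grasp 60.42573809623718
xyz [  67.6 -247.5    1.9] rot [0.005 0.002 1.796]
```

View pics/f.png

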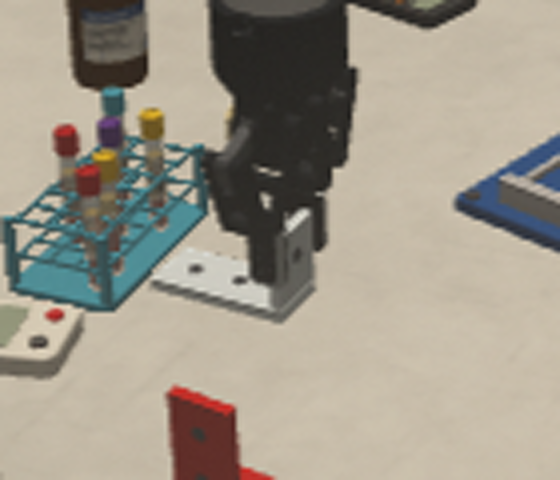

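The bracket is held level. I'll check the fixture pose against rails and end stop while planning the transfer.

```bash
python3 - <<'E'
from h import *
np.savez('x')
from h import cam
c=cam('top')
f=lambda u,v,z:atz(c,225+u/4-.4,180+v/4-.4,z)[:2]*1000
c0=np.array([493.4,-92.9]);yw=-.216;M=np.array([[np.cos(yw),-np.sin(yw)],[np.sin(yw),np.cos(yw)]])
for n,p in dict(stopA=(417,106,.031),stopB=(401,171,.031),stopC=(428,110,.031),stopD=(413,174,.031),railA=(513,130,.019),railB=(496,195,.019),jawL1=(552,154,.034),jawL2=(543,193,.034),y1=(663,183,.11),y2=(656,212,.11)).items(): print(n,((f(*p)-c0)@M).round(1))
W=pts(c);P=W.reshape(-1,3);L=(P[:,:2]*1000-c0)@M;H=P[:,2]*1000
k=(abs(L[:,1]-116)<10)&(abs(L[:,0])<40)&(H>24)&(H<40);print('stop',k.sum(),L[k].min(0),L[k].max(0),L[k].mean(0))
k=(abs(L[:,1]+75)<130)&(L[:,1]<-40)&(abs(L[:,0])<25)&(H>125)&(H<200);print('lever top',k.sum(),L[k].mean(0),L[k].min(0),L[k].max(0),H[k].max())
tgt=c0+M@[0,101];print(tgt);go([*tgt,110],-.216);go([*tgt,57],-.216)
E
```

```text
stopA [ 27.4 120.8]
stopB [-27.4 120.7]
stopC [ 26.4 111.3]
stopD [-27.4 110.6]
railA [27.9 38.9]
railB [-27.5  39.7]
jawL1 [15.8  4.7]
jawL2 [-16.8   4.3]
y1 [ 11.8 -75.5]
y2 [-11.2 -75.4]
stop 63 [-27.7614855  110.06649896] [ 28.09816536 121.24857629] [ -0.23825185 115.64360107]
lever top 144 [  -0.70517004 -104.83755301] [ -15.02114393 -129.70600994] [ 13.64653563 -62.67625662] 180.312631695305
[515.04675408   5.75301839]
t 5.4 pos [559.8 269.3 111.2] F [ 0.1 -0.1 -1.4] open 0.451 grasp 60.43487548828125
xyz [  52.4 -262.1    0.9] rot [0.003 0.002 1.816]
t 5.4 pos [559.8 269.3 111.2] F [ 0.1 -0.1 -1.4] open 0.451 grasp 60.43487548828125
xyz [  52.6 -262.1   53.9] rot [0.003 0.002 1.816]
```

Emit:
play_rows --xyz '[[5,-30,0],[11,-60,0],[17,-88,0],[23,-116,0],[29,-145,0],[35,-174,0],[41,-203,0],[46,-232,0],[52,-262,0],[52,-262,0]]' --rot '[[0,0,0.18],[0,0,0.36],[0,0,0.54],[0,0,0.72],[0,0,0.9],[0,0,1.08],[0,0,1.26],[0,0,1.44],[0,0,1.62],[0,0,1.8]]' --grip '[0.3,0.3,0.3,0.3,0.3,0.3,0.3,0.3,0.3,0.3]'

```text
time_s: 6.65
eef_pos: [0.5134, 0.0038, 0.1083]
eef_rot: [-0.001, 0.777, 0.63, -0.001]
wrist_force: [0.4, 0.9, -1.4]
opening: 0.457
grasp_force: 60.6
```

```bash
python3 - <<'E'
from h import *
go([515,5.8,110],-.216);go([515,5.8,58],-.216)
s=cam('scene');save('g.png',s['color'][120:270,280:480],s=4)
E
```

```text
t 6.65 pos [513.4   3.8 108.3] F [ 0.4  0.9 -1.4] open 0.457 grasp 60.60422658920288
xyz [ 2.3  1.2 -1.7] rot [-0.002  0.     0.007]
t 6.65 pos [513.4   3.8 108.3] F [ 0.4  0.9 -1.4] open 0.457 grasp 60.60422658920288
xyz [ 2.3  1.3 50.3] rot [-0.002  0.     0.007]
```

View pics/g.png

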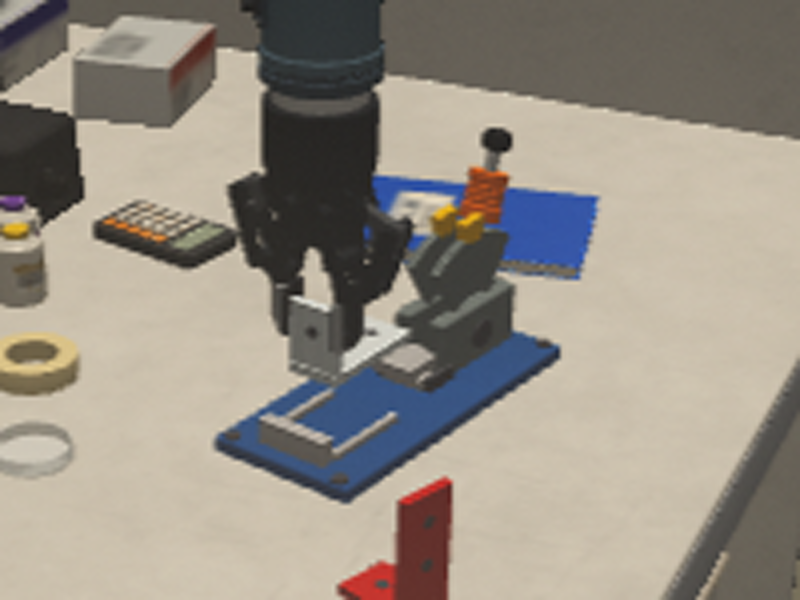

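The bracket hangs level over the bed, with its outer face at crop (290–340, 298–380) facing the end stop at (260–330, 415–465). A quick check of the bracket position in the fixture frame comes next.

```bash
python3 - <<'E'
from h import *
s=load('scene');c0=np.array([493.4,-92.9]);yw=-.216;M=np.array([[np.cos(yw),-np.sin(yw)],[np.sin(yw),np.cos(yw)]])
P=pts(s).reshape(-1,3);L=(P[:,:2]*1000-c0)@M;H=P[:,2]*1000
k=(abs(L[:,0])<40)&(L[:,1]>70)&(L[:,1]<120)&(H>66)&(H<84)
print('outer face below fingers',k.sum(),np.percentile(L[k],[2,50,98],axis=0).round(1))
k=(abs(L[:,0])<40)&(L[:,1]>105)&(L[:,1]<125)&(H>16)&(H<27);print('stop front',k.sum(),np.percentile(L[k],[2,50,98],axis=0).round(1))
k=(abs(L[:,0])<27)&(L[:,1]>0)&(L[:,1]<70)&(H>50)&(H<80);print('leg',k.sum(),np.percentile(np.c_[L,H][k],[2,50,98],axis=0).round(1))
o=readout.get_obs();print('tcp',(o['eef_pos'][:2]*1000-c0)@M,o['eef_pos'])
E
```

```text
outer face below fingers 106 [[-21.   72.6]
 [ -8.6 102. ]
 [ 17.9 106.8]]
stop front 63 [[-28.6 106.3]
 [ -4.7 122.2]
 [ 31.6 124.6]]
leg 107 [[-22.1  14.3  64.7]
 [-12.1  37.4  70.9]
 [ 13.4  68.4  74.3]]
tcp [-1.29446005 99.52251347] [0.51346571 0.0045873  0.10826703]
```

Emit:
play_rows --xyz '[[2,1,5],[2,1,15],[2,1,25],[2,1,33],[2,1,40],[2,1,44],[2,1,46],[2,1,48],[2,1,48],[2,1,48]]' --rot '[[0,0,0.01],[0,0,0.01],[0,0,0.01],[0,0,0.01],[0,0,0.01],[0,0,0.01],[0,0,0.01],[0,0,0.01],[0,0,0.01],[0,0,0.01]]' --grip '[0.3,0.3,0.3,0.3,0.3,0.3,0.3,0.3,0.3,0.3]'

```text
time_s: 7.95
eef_pos: [0.5159, 0.0073, 0.0615]
eef_rot: [0.0, 0.777, 0.629, 0.0]
wrist_force: [-0.5, -0.4, -0.5]
opening: 0.453
grasp_force: 60.6
```

```bash
python3 - <<'E'
from h import *
go([515,5.8,57],-.216)
E
```

```text
t 7.95 pos [515.9   7.3  61.5] F [-0.5 -0.4 -0.5] open 0.453 grasp 60.60192346572876
xyz [-1.6 -0.6  4.5] rot [0.    0.    0.006]
```

Emit:
play_rows --xyz '[[-1,0,1],[-1,0,2],[-1,0,3],[-1,0,4],[-1,0,5],[-1,0,5],[-1,0,5],[-1,0,5],[-1,0,5],[-1,0,5]]' --rot '[[0,0,0],[0,0,0],[0,0,0],[0,0,0],[0,0,0],[0,0,0],[0,0,0],[0,0,0],[0,0,0],[0,0,0]]' --grip '[0.3,0.3,0.3,0.3,0.3,0.3,0.3,0.75,0.75,0.75]'

```text
time_s: 9.2
eef_pos: [0.5155, 0.0063, 0.0561]
eef_rot: [-0.0, 0.777, 0.629, -0.0]
wrist_force: [-0.0, -0.1, 0.2]
opening: 0.751
grasp_force: 0.0
```

```bash
python3 - <<'E'
from h import *
go([515,5.8,57],-.216)
s=cam('scene');save('i.png',s['color'][120:270,280:480],s=4)
E
```

```text
t 9.2 pos [515.5   6.3  56.1] F [-0.  -0.1  0.2] open 0.751 grasp 0.0
xyz [-0.6 -0.4 -0.9] rot [-0.     0.     0.006]
```

View pics/i.png

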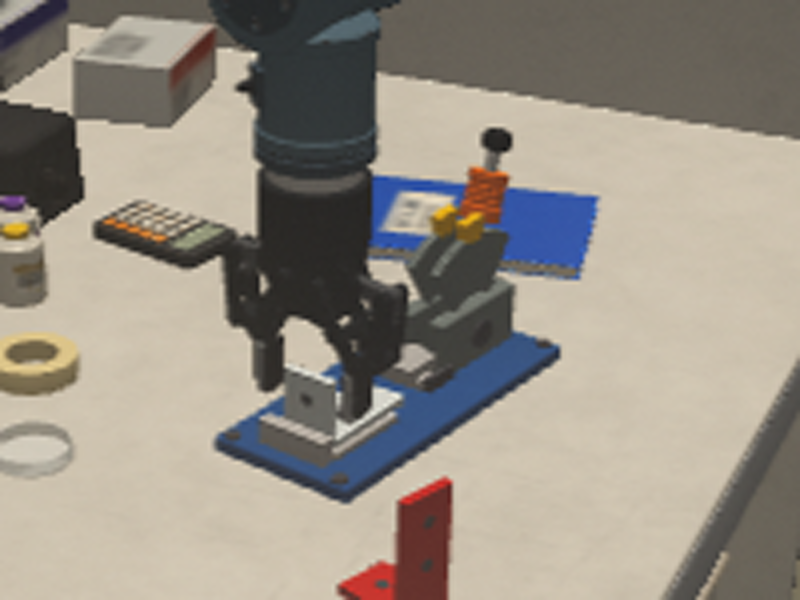

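The bracket sits in the bed, with its short leg at crop (285–335, 370–435) just behind the end stop, and the fingers are open. I'll retreat and, from the saved images, measure the lever: knob top at crop (497,137), collar from (490,172) to (480,220).

Emit:
play_rows --xyz '[[0,0,-15],[0,0,-40],[0,0,-80],[0,0,-120],[0,0,-160],[0,0,-200],[0,0,-200],[0,0,-200],[0,0,-200],[0,0,-200]]' --rot '[[0,0,0],[0,0,0],[0,0,0],[0,0,0],[0,0,0],[0,0,0],[0,0,0],[0,0,0],[0,0,0],[0,0,0]]' --grip '[0.75,0.75,0.75,0.75,0.75,0.75,0.75,0.75,0.75,0.75]'

```text
time_s: 10.5
eef_pos: [0.515, 0.0064, 0.2552]
eef_rot: [-0.001, 0.777, 0.629, -0.001]
wrist_force: [-0.3, -0.5, -0.6]
opening: 0.75
grasp_force: 0.0
```

```bash
cat >> h.py <<'E'
c0=np.array([493.4,-92.9,0]);FR=R.from_euler('z',-.216)
def loc(p): return FR.inv().apply(np.asarray(p)*1000-c0)
def plane(c,u,v):
    K=c['camera_matrix'];E=c['extrinsics'];r=FR.inv().apply(E[:3,:3]@np.array([(u-K[0,2])/K[0,0],(v-K[1,2])/K[1,1],1]));o=loc(E[:3,3]);p=o-r*o[0]/r[0];return p
E
python3 - <<'E'
from h import *
s=cam('scene');t=load('top')
for n,u,v in[('knobtop',497,134),('collar top',490,171),('collar bot',481,217)]:
    p=plane(s,280+u/4-.4,120+v/4-.4);d=p-[0,-75,35];print(n,p.round(1),np.linalg.norm(d).round(1),'th',.42-np.arctan2(-d[1],d[2]))
p=loc(atz(t,225+730/4-.4,180+213/4-.4,.169));print('knob top view',p)
for c in(s,t):
    P=pts(c);m=(cv2.cvtColor(c['color'],cv2.COLOR_RGB2HSV));k=(m[...,0]>4)&(m[...,0]<16)&(m[...,1]>170)
    L=loc(P[k]);j=(abs(L[:,0])<25)&(L[:,1]<-60)&(L[:,1]>-160)&(L[:,2]>90);print('orange',j.sum(),L[j].mean(0),np.percentile(L[j],[2,98],axis=0).round(0))
P=loc(pts(s).reshape(-1,3));j=(abs(P[:,0])<30)&(P[:,1]<125)&(P[:,1]>60)&(P[:,2]>35)&(P[:,2]<75);print('short leg',j.sum(),np.percentile(P[j],[2,50,98],axis=0).round(1))
E
```

```text
knobtop [   0.  -116.6  173.4] 144.5 th 0.12826879936958296
collar top [   0.  -109.9  146.7] 117.0 th 0.11716806837692767
collar bot [   0.  -101.1  113.2] 82.5 th 0.09793339295632913
knob top view [ 2.11188634e-02 -1.18408588e+02  1.69000000e+02]
orange 91 [ -4.17354621 -96.54182974 134.2619755 ] [[ -15. -111.  118.]
 [   9.  -87.  150.]]
orange 86 [  -0.48123428 -100.72728032  138.13763285] [[ -13. -116.  115.]
 [  12.  -88.  152.]]
short leg 156 [[-19.9 100.2  36. ]
 [ -2.4 106.2  54.2]
 [ 19.3 110.5  69.6]]
```

```bash
cat >> h.py <<'E'
def lev(r,th,x=0):
    a=.42-th;p=FR.apply([x,-75-r*np.sin(a),35+r*np.cos(a)])+c0;print('r',r,'th',th);go(p,-.216,a)
E
python3 - <<'E'
from h import *
lev(200,.1);lev(106,.1)
E
```

```text
r 200 th 0.1
t 10.55 pos [515.1   6.4 255.4] F [-0.3  0.2 -0.6] open 0.75 grasp 0.0
xyz [-239.5   -1.3   30.5] rot [-0.003  0.32   0.006]
r 106 th 0.1
t 10.55 pos [515.1   6.4 255.4] F [-0.3  0.2 -0.6] open 0.75 grasp 0.0
xyz [-210.    -1.   119.7] rot [-0.003  0.32   0.006]
```

Emit:
play_rows --xyz '[[-40,0,0],[-85,0,0],[-130,0,0],[-175,0,5],[-215,-1,15],[-239,-1,30],[-239,-1,30],[-239,-1,30],[-239,-1,30],[-239,-1,30]]' --rot '[[0,0.05,0],[0,0.1,0],[0,0.16,0],[0,0.22,0],[0,0.28,0.006],[0,0.32,0.006],[0,0.32,0.006],[0,0.32,0.006],[0,0.32,0.006],[0,0.32,0.006]]' --grip '[0.75,0.75,0.75,0.75,0.75,0.75,0.75,0.75,0.75,0.75]'

```text
time_s: 11.8
eef_pos: [0.4652, -0.2263, 0.2269]
eef_rot: [-0.1, 0.769, 0.62, 0.124]
wrist_force: [0.2, 0.5, -0.0]
opening: 0.748
grasp_force: 0.0
```

```bash
python3 - <<'E'
from h import *
lev(106,.1)
s=cam('scene');save('j.png',s['color'][70:250,320:480],s=3)
E
```

```text
r 106 th 0.1
t 11.8 pos [ 465.2 -226.3  226.9] F [ 0.2  0.5 -0. ] open 0.748 grasp 0.0
xyz [-2.  -1.  95.5] rot [-0.001  0.001  0.002]
```

View pics/j.png

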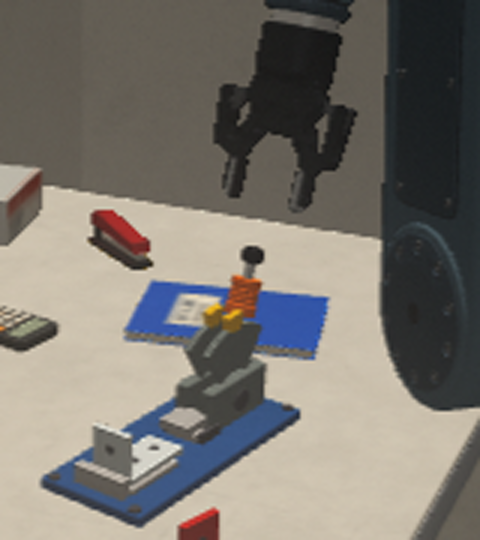

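The gripper is aligned along the stem above the knob at (253,255), and the bracket lies flat in the bed at (130,455). I'll descend and then grip.

Emit:
play_rows --xyz '[[-2,-1,15],[-2,-1,35],[-2,-1,55],[-2,-1,70],[-2,-1,85],[-2,-1,95],[-2,-1,95],[-2,-1,95],[-2,-1,95],[-2,-1,95]]' --rot '[[0,0,0],[0,0,0],[0,0,0],[0,0,0],[0,0,0],[0,0,0],[0,0,0],[0,0,0],[0,0,0],[0,0,0]]' --grip '[0.75,0.75,0.75,0.75,0.75,0.75,0.75,0.75,0.75,0.75]'

```text
time_s: 13.1
eef_pos: [0.4699, -0.2, 0.1359]
eef_rot: [-0.1, 0.769, 0.619, 0.124]
wrist_force: [0.4, 0.3, -0.2]
opening: 0.745
grasp_force: 0.0
```

Emit:
play_rows --xyz '[[0,0,0],[0,0,0],[0,0,0],[0,0,0],[0,0,0],[0,0,0],[0,0,0],[0,0,0],[0,0,0],[0,0,0]]' --rot '[[0,0,0],[0,0,0],[0,0,0],[0,0,0],[0,0,0],[0,0,0],[0,0,0],[0,0,0],[0,0,0],[0,0,0]]' --grip '[0.2,0.2,0.2,0.2,0.2,0.2,0.2,0.2,0.2,0.2]'

```text
time_s: 14.35
eef_pos: [0.4705, -0.2001, 0.136]
eef_rot: [-0.099, 0.769, 0.619, 0.124]
wrist_force: [5.7, -0.4, 1.4]
opening: 0.334
grasp_force: 59.9
```

```bash
python3 - <<'E'
from h import *
lev(106,.1)
E
```

```text
r 106 th 0.1
t 14.35 pos [ 470.5 -200.1  136. ] F [ 5.7 -0.4  1.4] open 0.334 grasp 59.85085487365723
xyz [ 1.1 -0.6  0.8] rot [ 0.001  0.001 -0.   ]
```

Emit:
play_rows --xyz '[[0,0,-2],[0,0,-4],[0,0,-6],[0,0,-8],[0,0,-10],[0,0,-11],[0,0,-12],[0,0,-12.5],[0,0,-12.5],[0,0,-12.5]]' --rot '[[0,0,0],[0,0,0],[0,0,0],[0,0,0],[0,0,0],[0,0,0],[0,0,0],[0,0,0],[0,0,0],[0,0,0]]' --grip '[0.2,0.2,0.2,0.2,0.2,0.2,0.2,0.2,0.2,0.2]'

```text
time_s: 15.6
eef_pos: [0.4696, -0.2036, 0.1469]
eef_rot: [-0.099, 0.769, 0.619, 0.124]
wrist_force: [7.9, -0.7, -4.7]
opening: 0.33
grasp_force: 59.4
```

```bash
python3 - <<'E'
from h import *
lev(118,.1)
o=readout.get_obs();d=loc(o['eef_pos'])-[0,-75,35];print(np.hypot(d[1],d[2]),.42-np.arctan2(-d[1],d[2]))
s=cam('scene');save('k.png',s['color'][110:210,360:440],s=6)
E
```

```text
r 118 th 0.1
t 15.6 pos [ 469.6 -203.6  146.9] F [ 7.9 -0.7 -4.7] open 0.33 grasp 59.40149009227753
xyz [ 1.1 -0.5  0.3] rot [ 0.001  0.    -0.   ]
118.2725131001793 0.09059721428468409
```

View pics/k.png

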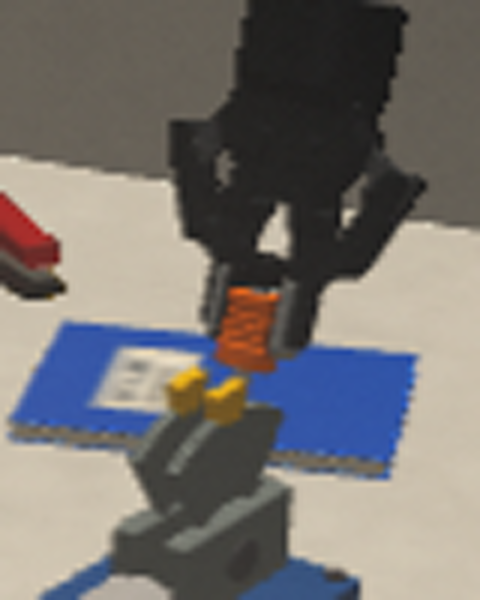

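The collar is up clear of the yellow teeth at (205,390), held between the pads. I'll swing it along the arc about the pivot, first half now.

Emit:
play_rows --xyz '[[4.7,0,0.1],[9.5,0,0.4],[14.2,0,0.9],[18.9,0,1.5],[23.5,0,2.4],[28.2,0,3.4],[32.7,0,4.6],[37.3,0,6.0],[41.7,0,7.6],[41.7,0,7.6]]' --rot '[[0,-0.04,0],[0,-0.08,0],[0,-0.12,0],[0,-0.16,0],[0,-0.2,0],[0,-0.24,0],[0,-0.28,0],[0,-0.32,0],[0,-0.36,0],[0,-0.36,0]]' --grip '[0.2,0.2,0.2,0.2,0.2,0.2,0.2,0.2,0.2,0.2]'

```text
time_s: 16.9
eef_pos: [0.4788, -0.1622, 0.153]
eef_rot: [0.013, 0.779, 0.627, -0.016]
wrist_force: [8.1, -0.7, -6.1]
opening: 0.333
grasp_force: 59.6
```

```bash
python3 - <<'E'
from h import *
o=readout.get_obs();d=loc(o['eef_pos'])-[0,-75,35];print(d,np.hypot(d[1],d[2]),.42-np.arctan2(-d[1],d[2]))
lev(118.3,.45);lev(118.3,.82)
E
```

```text
[  0.56657922   4.15547929 118.03945922] 118.11258163324793 0.45518962150395165
r 118.3 th 0.45
t 16.9 pos [ 478.8 -162.2  153. ] F [ 8.1 -0.7 -6.1] open 0.333 grasp 59.58847761154175
xyz [-0.6 -0.6 -0.2] rot [0.001 0.011 0.001]
r 118.3 th 0.82
t 16.9 pos [ 478.8 -162.2  153. ] F [ 8.1 -0.7 -6.1] open 0.333 grasp 59.58847761154175
xyz [42.3 -0.5  7.3] rot [ 0.002 -0.359  0.001]
```

Emit:
play_rows --xyz '[[4.7,0,0.1],[9.5,0,0.4],[14.2,0,0.9],[18.9,0,1.5],[23.5,0,2.4],[28.2,0,3.4],[32.7,0,4.6],[37.3,0,6.0],[41.7,0,7.6],[43.5,0,8.2]]' --rot '[[0,-0.04,0],[0,-0.08,0],[0,-0.12,0],[0,-0.16,0],[0,-0.2,0],[0,-0.24,0],[0,-0.28,0],[0,-0.32,0],[0,-0.36,0],[0,-0.375,0]]' --grip '[0.2,0.2,0.2,0.2,0.2,0.2,0.2,0.2,0.2,0.2]'

```text
time_s: 18.15
eef_pos: [0.488, -0.1208, 0.1432]
eef_rot: [0.13, 0.762, 0.614, -0.161]
wrist_force: [7.1, -4.7, -3.7]
opening: 0.333
grasp_force: 59.6
```

```bash
python3 - <<'E'
from h import *
o=readout.get_obs();d=loc(o['eef_pos'])-[0,-75,35];print(d,np.hypot(d[1],d[2]),.42-np.arctan2(-d[1],d[2]))
lev(106,.82)
E
```

```text
[  0.68243429  46.56147828 108.18465573] 117.77899216675353 0.8264262511147153
r 106 th 0.82
t 18.15 pos [ 488.  -120.8  143.2] F [ 7.1 -4.7 -3.7] open 0.333 grasp 59.62591767311096
xyz [-0.6 -0.7 11.8] rot [0.001 0.017 0.002]
```

The lever reads about 0.83, so now I'll lower the collar behind the teeth and release it.

Emit:
play_rows --xyz '[[0,0,3],[0,0,6],[0,0,9],[0,0,11.5],[0,0,11.5],[0,0,11.5],[0,0,11.5],[0,0,11.5],[0,0,11.5],[0,0,11.5]]' --rot '[[0,0,0],[0,0,0],[0,0,0],[0,0,0],[0,0,0],[0,0,0],[0,0,0],[0,0,0],[0,0,0],[0,0,0]]' --grip '[0.2,0.2,0.2,0.2,0.2,0.75,0.75,0.75,0.75,0.75]'

```text
time_s: 19.4
eef_pos: [0.486, -0.1249, 0.1327]
eef_rot: [0.129, 0.762, 0.613, -0.161]
wrist_force: [0.4, 0.1, 0.3]
opening: 0.748
grasp_force: 0.0
```

Emit:
play_rows --xyz '[[0,0,-10],[0,0,-25],[0,0,-45],[0,0,-70],[0,0,-100],[0,0,-130],[0,0,-150],[0,0,-150],[0,0,-150],[0,0,-150]]' --rot '[[0,0,0],[0,0,0],[0,0,0],[0,0,0],[0,0,0],[0,0,0],[0,0,0],[0,0,0],[0,0,0],[0,0,0]]' --grip '[0.75,0.75,0.75,0.75,0.75,0.75,0.75,0.75,0.75,0.75]'

```text
time_s: 20.65
eef_pos: [0.4985, -0.066, 0.2691]
eef_rot: [0.128, 0.762, 0.613, -0.161]
wrist_force: [-0.5, 0.5, 0.3]
opening: 0.746
grasp_force: 0.0
```

```bash
python3 - <<'E'
from h import *
s=cam('scene');save('l.png',s['color'][120:250,320:460],s=5)
P=loc(pts(s).reshape(-1,3));j=(abs(P[:,0])<30)&(P[:,1]<125)&(P[:,1]>60)&(P[:,2]>35)&(P[:,2]<75);print('short leg',j.sum(),np.percentile(P[j],[2,50,98],axis=0).round(1))
E
```

```text
short leg 158 [[-19.4 100.6  35.7]
 [ -0.2 108.9  53.7]
 [ 20.6 113.6  69. ]]
```

View pics/l.png

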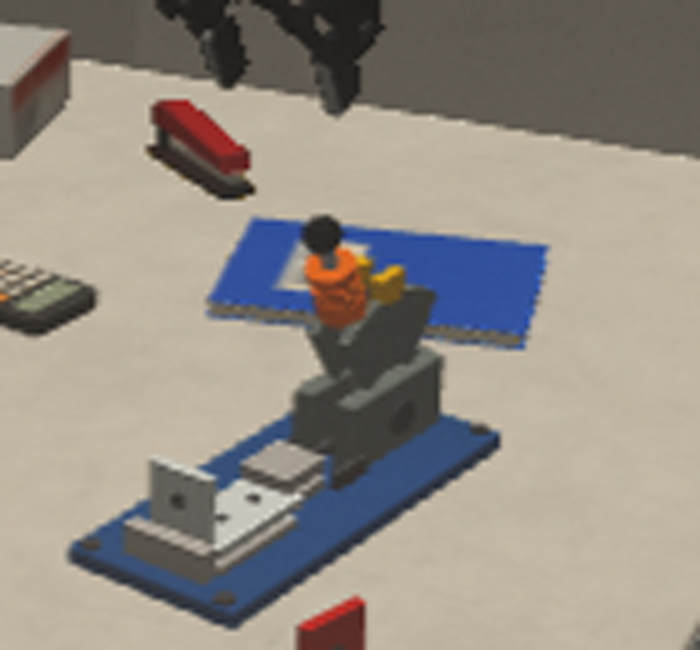

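The jaw lip is over the leg end, the bracket sits at the stop, and the lever leans toward the bed with the collar in front of the teeth. I'll check the collar height numerically from knob (322,230), collar top (331,257) and bottom (343,322).

```bash
python3 - <<'E'
from h import *
s=load('scene')
for n,u,v in[('knob',322,228),('ctop',331,257),('cbot',343,320)]:
    d=plane(s,320+u/5-.4,120+v/5-.4)-[0,-75,35];print(n,np.hypot(d[1],d[2]).round(1),.42-np.arctan2(-d[1],d[2]))
E
```

```text
knob 145.5 0.8331626513739997
ctop 122.3 0.8256981877234709
cbot 75.9 0.8737485782185715
```

```bash
python3 -c "
from h import *
print(ctrl.hand_in())"
```

```text
the job is handed in; nothing more can be done
None
```

I tipped the bracket onto its long leg, set it in the bed and clamped it; by camera measurement the lever is at about 0.83 rad with the collar down behind the teeth. The job is handed in, but hand-in returned no verdict.

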